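# Lay the cold plate in its drip tray and set the vials on it

## Robot

A 6-joint arm with a two-finger parallel gripper is mounted at the origin on the work surface. World frame = base frame: x ahead of the robot, y to its left, z up, the work surface at z = 0. Lengths are in m, angles in rad, forces in N, time in s.
With the tool pointing down it reaches from about 0.375 to 0.925 m from the base axis. Payload 5.7 kg.
Tool frame: the origin (TCP) lies midway between the tips of the shut fingers; the grasp point (between the pads) lies 19 mm behind it; z points along the fingers, y is the line along which they close (so a half turn about z gives the same grasp; the last joint's range is limited). The gripper opens to 88 mm and grips with 3 to 60 N. Pads are 20 mm wide; open, the fingers measure 115 mm over their backs; the gripper's body (75 mm by 178 mm) begins 61 mm behind the grasp point.
Start: joints at [-1.394, 0.359, 1.51, -0, 1.272, -0.115], TCP at [0.173, -0.575, 0.223] pointing down, gripper open.
Joint ranges: [-2.97, 2.97], [-1.01, 2.36], [0.21, 2.38], [-0.96, 4.11], [0.2, 2.71], [-2.98, 2.98]. Speed limits (rad/s): [2.39, 2.39, 3.14, 3.14, 3.14, 3.14].

## Interface

Orientations are given as a rotation vector (axis times angle).
In Python, from rig import env gives the robot as it stands. The module is installed in compiled form; this text tells all that it offers.
- The arm moves only by the shell command python3 -m creep 'ROWS' [FORCE]. ROWS is JSON, a list of rows, each an object with "dp": the shift along the tool's x, y, z in mm, a list of three; "turn": the turn, a rotation vector about the tool's x, y, z in degrees, a list of three; "gripper": the closure, from 0 (fully open) to 1 (shut). A call has 1 to 5 rows; each row shifts and turns the commanded pose from where the row before left it, along the tool's axes as they then stand; what a row does not reach is not made up. A row lasts 1/10 s, in which the tool goes at most 50 mm and 8.59 degrees, less where a joint would pass 70% of its speed; a pose out of reach is approached as far as the arm can. A call is refused whole if a number of a shift passes 50 or a number of a turn 8.59, either way. A call with a gripper value outside its range is refused whole. The fingers move at their own pace and stop on an object; FORCE is the grip in N (left out, the last holds). Time passes only in rows, so rows that do not move let the fingers close. It gives the time, the measured TCP pose, the force, the opening and the grip force at its end, in the units of the state.
- env.get_state(): the state, without advancing time (a new reading comes with each control period).
- env.get_image(name): name is "scene" or "side" or "wrist"; returns the picture (384x512x3 uint8, blue, green, red); there is no depth.
- env.get_calibration(name): a dict with "fovy" (degrees; the focal length in pixels is half the picture's height over the tangent of half this angle, whatever the lens; pixels are square), "cx", "cy" (the principal point, pixels), "camera_from_world" (4x4, takes a point from world to camera coordinates); the wrist camera has in their place "mount" (4x4, takes a point from camera to tool coordinates, whose origin is the TCP and whose axes are the flange's). Camera axes: x right, y down, z forward; pixel columns grow to the right and rows downward; lengths in m; the calibration is good to about 2 mm. A picture is of the moment at which its call begins: read the wrist's pose just before it. get_calibration takes no time and is no camera call.
- env.close_job(): hands the job in; it is judged then, once.
Trained networks look in the newest picture that a camera, given by its name, has taken for a name from the list of things; names that differ only in an ending like _2 or _b are one class to them, and where a whole thing is asked for, a point or a joint stands for the part that bears it (a point fixed in the world has none). Each returns a list of dicts, best first, with "conf" (0 to 1); they miss things now and then, are a little off and sometimes report something else, mostly with a low value. They report only what shows in the picture. A call takes as long as a camera call.
- env.boxes_of(camera, query): "rect" ([centre column, centre row, width, height] in pixels, round what is visible of it).
- env.masks_of(camera, query): "pixels" (384x512 bool, what is visible of it) and "rect" ([centre column, centre row, width, height] in pixels, round what is visible of it).
The state is a dict: "clock": time; "qpos": joint angles; "qd": joint speeds; "joint_efforts": joint torques, N m; "tcp_pos": TCP position; "ee_rot": TCP orientation; "force": force on the tool from outside, world axes, zero at the start; "wrist_torque": the same for the moment, N m; "grip_width": finger opening in m; "grip_force": force on a finger pad.
Only numpy, scipy, OpenCV 4.12 (cv2) and the standard library are available. Lean on these libraries where they do the work, as an engineer would, in place of code of your own. Each camera call takes 0.05 s, during which the arm holds its last target. There are 200 camera calls.

## Task

Set up the cold spot next to the microscope: lift the heavy aluminium cold plate out of the drain stand by its handle, rest its free long edge on the floor of the white drip tray along the tray's far wall while the handle side is still well up, and then pivot it down gently, without letting it drop, until it lies flat in the tray with the handle on your side. Then stand the small vial rack upright on the clear part of the plate beyond the handle, lengthwise along the plate and roughly centred. Keep the rack upright throughout and leave everything else on the bench where it is.

Things in the scene. Friction and masses are not known exactly. Their poses are not given: they have to be found in the camera images.
- plate_centre (a point): Centre of the cold plate, a loose aluminium slab 140 x 190 x 10 mm, 0.6 to 0.95 kg, at first leaning in the front bay of the drain stand at a slope of 52 degrees, free long edge lowest and away from the robot, handle face up. x: across the 140 mm, from the handle side to the free long edge (so it points forward and down); y: along the 190 mm; z: out of the handle's face.
- plate_handle (a point): Middle of its handle, a round smooth 12 mm steel bar 110 mm long, along y, on two end posts; x = -52, z = +47 mm from the plate centre; 36 mm gap under it. In the stand it is 140 mm above the bench. Held by the bar from above the plate hangs close to its slope in the stand; pushed, it turns about the bar between the fingers, stiffly if gripped hard.
- plate_edge (a point): Middle of the cold plate's free long edge (opposite the handle), at the underside's corner: x = +70, z = -5 mm from the plate centre. The handle bar's axis lies 122 mm back from it along the slab and 52 mm above the underside.
- tray: White shallow drip tray, fixed. Origin: centre of its underside, on the bench; x: across its short side, away from the robot (far wall at +x); y: along its long side; z up. Outside 184 (x) x 238 (y) mm, inside 176 x 230 mm; floor 4 mm thick, walls 4 mm thick, tops 16 mm above the bench; the far wall's inner face is at x = +88 mm.
- stand: Steel drain stand, fixed, 166 (x) x 150 (y) mm, inclined rails up to 110 mm high. Origin: on the bench, between its two side frames; x points away from the robot. The cold plate leans in its front bay, lower edge at x = +50 mm, 12 mm up, behind stops that reach 26 mm up: lift it straight up. A thin plain grey plastic plate leans in the rear bay and stays.
- rack_centre (a point): Centre of the small vial rack: loose, off-white plastic, 52 (x) x 130 (y) x 40 mm high, about 0.2 kg, with two rows of five grey-capped vials, caps up to 54 mm above its underside. This point is 20 mm above its underside; y along its 130 mm, z up. It is gripped across its 52 mm.

How it is judged:
By the outcome, as a careful person would: the job done as asked, in the order asked, and still so for the second after the job is handed in, with the robot touching nothing.
It also fails if it takes over 69 s, if anything falls off the work surface, if the arm or the gripper's body presses on something with over 40 N, if the wrist force passes 120 N, or if a joint passes its speed limit or range.

## Working session

There is one attempt and no reset: what is moved stays moved. The work goes in short steps, Python scripts to look and compute and a shell command to move; the robot and the scene stay as the last step left them, time stands still between calls to the robot, and variables do not carry over. Pictures are saved under pics/ and viewed, at most 12 in all, crops included, and the job is handed in when it is done.

```bash
mkdir -p pics; cat > h.py <<'E'
import numpy as np,cv2
from rig import env
from scipy.spatial.transform import Rotation as R
def cal(n,s=None):
    c=env.get_calibration(n);f=192/np.tan(np.radians(c["fovy"])/2)
    if "mount" in c:
        s=s or env.get_state();T=np.eye(4);T[:3,:3]=R.from_rotvec(s["ee_rot"]).as_matrix();T[:3,3]=s["tcp_pos"]
        M=np.linalg.inv(T@np.array(c["mount"]))
    else: M=np.array(c["camera_from_world"])
    return f,c["cx"],c["cy"],M
def proj(k,p):
    f,cx,cy,M=k;q=M[:3,:3]@np.array(p)+M[:3,3];return np.array([cx+f*q[0]/q[2],cy+f*q[1]/q[2]])
def ray(k,u,v):
    f,cx,cy,M=k;W=np.linalg.inv(M);d=W[:3,:3]@np.array([(u-cx)/f,(v-cy)/f,1]);return W[:3,3],d/np.linalg.norm(d)
def atz(k,u,v,z):
    o,d=ray(k,u,v);return o+d*(z-o[2])/d[2]
def tri(rs):
    A=sum(np.eye(3)-np.outer(d,d) for o,d in rs);b=sum((np.eye(3)-np.outer(d,d))@o for o,d in rs);return np.linalg.solve(A,b)
E
python3 - <<'E'
from h import *
ims=[]
for n in ["scene","side","wrist"]:
    im=env.get_image(n);cv2.imwrite(f"pics/{n}0.png",im)
    k=cal(n);print(n,np.round(k[0]),k[1:3],np.round(np.linalg.inv(k[3])[:3],3).tolist())
    for q in ["plate_handle","plate_centre","plate_edge","tray","stand","rack_centre"]:
        print(q,[(np.round(r["rect"]).tolist(),round(r["conf"],2)) for r in env.boxes_of(n,q)[:3]])
print(env.get_state())
E
```

```text
scene 399.0 (254.96793176040734, 191.52353144687507) [[-0.208, 0.627, -0.751, 1.167], [0.978, 0.141, -0.154, 0.117], [0.009, -0.766, -0.643, 0.598]]
plate_handle [([158.0, 167.0, 86.0, 86.0], 0.86)]
plate_centre [([158.0, 169.0, 88.0, 81.0], 0.59)]
plate_edge [([155.0, 169.0, 90.0, 82.0], 0.9)]
tray [([396.0, 212.0, 131.0, 83.0], 0.65), ([274.0, 266.0, 76.0, 52.0], 0.53)]
stand [([163.0, 192.0, 92.0, 42.0], 0.56)]
rack_centre []
side 463.0 (261.64999871163394, 186.1331765541227) [[-0.937, -0.24, 0.253, 0.328], [-0.349, 0.621, -0.702, 0.644], [0.012, -0.746, -0.666, 0.702]]
plate_handle [([313.0, 133.0, 73.0, 74.0], 0.88)]
plate_centre [([315.0, 133.0, 76.0, 76.0], 0.96), ([244.0, 324.0, 165.0, 117.0], 0.59)]
plate_edge [([313.0, 131.0, 79.0, 69.0], 0.62)]
tray [([245.0, 326.0, 164.0, 114.0], 0.93), ([191.0, 216.0, 55.0, 60.0], 0.2)]
stand [([325.0, 154.0, 85.0, 73.0], 0.78)]
rack_centre [([192.0, 218.0, 56.0, 60.0], 0.85)]
wrist 318.0 (249.03074853594757, 189.40310364984452) [[0.288, -0.929, -0.234, 0.237], [-0.958, -0.279, -0.07, -0.555], [-0.001, 0.244, -0.97, 0.384]]
plate_handle []
plate_centre []
plate_edge []
tray []
stand []
rack_centre []
{'clock': 1.05, 'qpos': array([-1.39412848e+00,  3.58794453e-01,  1.51039829e+00,  9.80325961e-08,
        1.27251107e+00, -1.15094831e-01]), 'qd': array([-4.39161784e-04, -9.34834057e-05,  9.28185462e-04, -9.90409274e-04,
        5.07114486e-04, -2.84898151e-04]), 'joint_efforts': array([ 3.71387014e-04, -5.15354562e+01, -2.71135497e+01,  6.74162200e-02,
        2.47550535e-02, -4.55745078e-05]), 'tcp_pos': array([ 0.17257407, -0.57461016,  0.22262673]), 'ee_rot': array([-3.10811329e+00, -4.56659728e-01,  5.22735500e-06]), 'force': array([-0.04882041, -0.19474914, -0.38574091]), 'wrist_torque': array([ 0.0018185 ,  0.01015241, -0.03168424]), 'grip_force': 0.0, 'grip_width': 0.08784809067702977}
```

View pics/scene0.png

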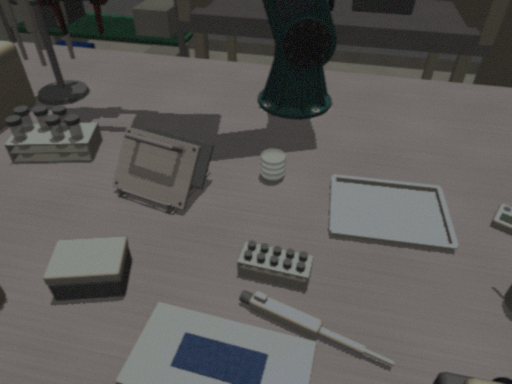

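View pics/side0.png

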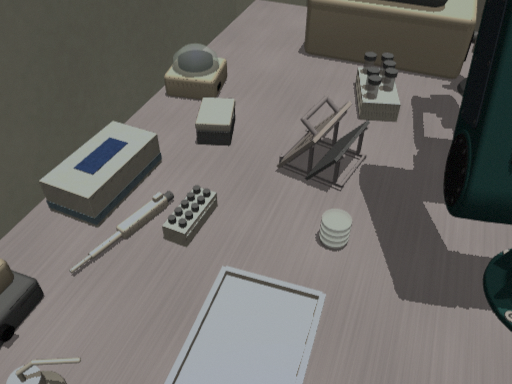

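Scene view: stand with plate at about (160,170), tray (390,212), rack (276,262). Side view: stand (322,145), rack (191,214), tray (250,330), partly out of frame. Next, zoomed crops and tray corners.

```bash
python3 - <<'E'
from h import *
a=cv2.imread("pics/scene0.png");b=cv2.imread("pics/side0.png")
def cr(im,u,v,w,h,s): return cv2.resize(im[v:v+h,u:u+w],None,fx=s,fy=s,interpolation=cv2.INTER_CUBIC)
m=np.vstack([np.hstack([cr(a,110,120,110,100,3.6364)[:363,:400],cr(b,270,90,110,100,3.6364)[:363,:400]]),np.hstack([cr(a,230,230,100,58,4),cr(b,150,175,100,58,4)])])
cv2.imwrite("pics/crop1.png",m);print(m.shape)
env.get_image("scene");env.get_image("side")
ks=cal("scene");kd=cal("side")
mt=env.masks_of("scene","tray")
for m in mt[:2]:
    c,_=cv2.findContours(m["pixels"].astype(np.uint8),0,2);c=max(c,key=cv2.contourArea)[:,0]
    P=np.array([atz(ks,u,v,.016)[:2] for u,v in c]);r=cv2.minAreaRect((P*1000).astype(np.float32));print("tray?",m["conf"],r)
for u,v in [(332,177),(446,185),(453,247),(328,238)]: print(np.round(atz(ks,u,v,.016),3))
for u,v in [(228,269),(325,292)]: print("side",np.round(atz(kd,u,v,.016),3))
print("rack",atz(ks,276,262,.03),atz(kd,191,214,.03))
E
```

```text
(595, 800, 3)
tray? 0.61 ((480.5783386230469, 271.3030700683594), (209.04681396484375, 253.56651306152344), 2.5855798721313477)
[0.395 0.145 0.016]
[0.367 0.407 0.016]
[0.568 0.391 0.016]
[0.597 0.15  0.016]
side [0.566 0.16  0.016]
side [0.385 0.145 0.016]
rack [0.69182019 0.06036172 0.03      ] [0.68736927 0.06767856 0.03      ]
```

View pics/crop1.png

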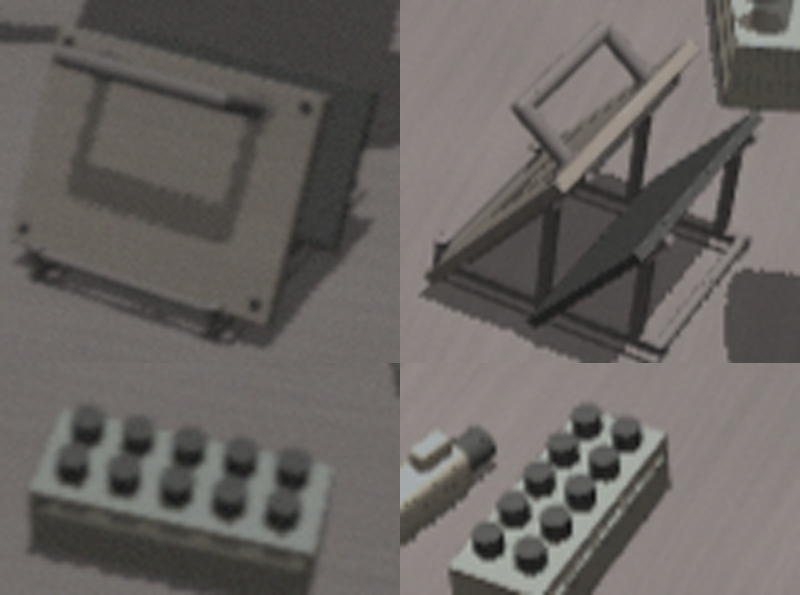

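The crops show the bar ends at scene (126.5,136) and (178.8,148.3), and side (326.4,98.8) and (303,119.7). The rack is clear in both views. The tray's apparent size is about 9% too big in the scene view, possibly lens distortion, so I'll check against known lengths.

```bash
python3 - <<'E'
from h import *
ks=cal("scene");kd=cal("side")
print({k:v for k,v in env.get_calibration("scene").items() if k!="camera_from_world"},{k:v for k,v in env.get_calibration("wrist").items()})
def t(a,b):
    p=tri([ray(ks,*a),ray(kd,*b)]);print(np.round(p,4),"err",np.round(proj(ks,p)-a,1),np.round(proj(kd,p)-b,1));return p
A=t((126.5,136),(326.4,98.8));B=t((178.8,148.3),(303,119.7));print("bar len",np.linalg.norm(A-B),(A+B)/2)
# tray near-right corner/far-right corner
C=t((332,177),(325,292));D=t((328,238),(228,269));print(np.linalg.norm(C-D))
# rack caps: end corners of cap rows (tops)
S=[(88,412),(293,455),(72,455),(282,500)];Q=[(587,410),(490,532),(627,425),(531,547)]
f=lambda p,u,v,s,ox,oy:((p[0]-ox)/s+u,(p[1]-oy)/s+v)
Ps=[f(p,230,230,4,0,363) for p in S]; Pd=[f(p,150,175,4,400,363) for p in Q]
# scene left=-y,top=near ; side top=-y, right=near
order=[2,3,0,1]
R_=[t(Ps[i],Pd[j]) for i,j in zip(range(4),order)];print("rack ctr",np.mean(R_,0),np.linalg.norm(R_[0]-R_[1]))
print("base in scene",proj(ks,[0,0,0]))
E
```

```text
{'fovy': 51.36370039510503, 'cx': 254.96793176040734, 'cy': 191.52353144687507} {'fovy': 62.27461556906573, 'cx': 249.03074853594757, 'cy': 189.40310364984452, 'mount': array([[ 4.27395148e-06, -9.69679029e-01, -2.44382038e-01,
         6.76623039e-02],
       [ 9.99999884e-01,  1.22072446e-04, -4.66880222e-04,
        -1.62725332e-04],
       [ 4.82556274e-04, -2.44382008e-01,  9.69678917e-01,
        -1.61629581e-01],
       [ 0.00000000e+00,  0.00000000e+00,  0.00000000e+00,
         1.00000000e+00]])}
[ 0.5086 -0.2994  0.1353] err [0.5 0.8] [ 0.4 -0.8]
[ 0.5318 -0.1748  0.1428] err [-0.9 -1.4] [-0.7  1.4]
bar len 0.1270045318806346 [ 0.52017206 -0.23709987  0.13905011]
[0.3859 0.1438 0.011 ] err [-0.6 -0.7] [-0.8  1. ]
[ 0.574   0.1486 -0.0045] err [-1.1 -1.2] [-1.2  1.2]
0.18877191954193903
[0.6756 0.0126 0.0531] err [0.4 0.5] [ 0.4 -0.4]
[0.681  0.1083 0.0527] err [0.6 0.6] [ 0.6 -0.6]
[0.7009 0.01   0.0522] err [0.  0.1] [ 0. -0.]
[0.7057 0.1059 0.051 ] err [0.3 0.3] [ 0.3 -0.3]
rack ctr [0.69079396 0.05917632 0.05225361] 0.09583752857587376
base in scene [293.4487583  100.78865116]
```

```bash
T='{"dp":[0,0,0],"turn":[0,0,-8.5],"gripper":0}'
python3 -m creep '[{"dp":[0,0,-40],"turn":[0,0,0],"gripper":0},{"dp":[0,0,-40],"turn":[0,0,0],"gripper":0},{"dp":[0,0,0],"turn":[0,0,-8.5],"gripper":0},{"dp":[0,0,0],"turn":[0,0,-8.5],"gripper":0},{"dp":[0,0,0],"turn":[0,0,-8.5],"gripper":0}]'
python3 -m creep '[{"dp":[0,0,0],"turn":[0,0,-8.5],"gripper":0},{"dp":[0,0,0],"turn":[0,0,-8.5],"gripper":0},{"dp":[0,0,0],"turn":[0,0,-8.5],"gripper":0},{"dp":[0,0,0],"turn":[0,0,-8.5],"gripper":0},{"dp":[0,0,0],"turn":[0,0,-3.3],"gripper":0}]'
python3 -m creep '[{"dp":[40,28,0],"turn":[0,0,0],"gripper":0.5},{"dp":[40,28,0],"turn":[0,0,0],"gripper":0.5},{"dp":[40,28,0],"turn":[0,0,0],"gripper":0.5},{"dp":[40,28,0],"turn":[0,0,0],"gripper":0.5},{"dp":[40,28,0],"turn":[0,0,0],"gripper":0.5}]'
python3 -m creep '[{"dp":[40,28,0],"turn":[0,0,0],"gripper":0.5},{"dp":[40,28,0],"turn":[0,0,0],"gripper":0.5},{"dp":[40,28,0],"turn":[0,0,0],"gripper":0.5},{"dp":[40,28,0],"turn":[0,0,0],"gripper":0.5},{"dp":[40,28,0],"turn":[0,0,0],"gripper":0.5}]'
python3 -m creep '[{"dp":[0,0,0],"turn":[0,0,0],"gripper":0.5},{"dp":[0,0,0],"turn":[0,0,0],"gripper":0.5}]'
python3 - <<'E'
from h import *
s=env.get_state();im=env.get_image("wrist");cv2.imwrite("pics/w1.png",im)
print(s["clock"],s["tcp_pos"],R.from_rotvec(s["ee_rot"]).as_matrix().round(3).tolist(),s["grip_width"])
k=cal("wrist",s);print("bar exp",proj(k,[.5086,-.2994,.1353]),proj(k,[.5318,-.1748,.1428]))
E
```

```text
clock: 1.7
tcp_pos: [0.1726, -0.5747, 0.3032]
ee_rot: [2.927, 1.14, -0.0]
force: [-0.3, 0.3, -0.7]
grip_width: 0.0881
grip_force: 0.0
clock: 2.2
tcp_pos: [0.1726, -0.5745, 0.3026]
ee_rot: [-2.41, -2.015, -0.0]
force: [-0.8, 0.6, -0.6]
grip_width: 0.0879
grip_force: 0.0
clock: 2.7
tcp_pos: [0.3477, -0.402, 0.3028]
ee_rot: [2.415, 2.008, 0.0]
force: [0.8, -0.2, -0.3]
grip_width: 0.0514
grip_force: 0.0
clock: 3.2
tcp_pos: [0.5219, -0.2306, 0.3029]
ee_rot: [2.415, 2.009, 0.0]
force: [-0.8, -0.9, 0.6]
grip_width: 0.0437
grip_force: 0.0
clock: 3.4
tcp_pos: [0.5211, -0.2314, 0.3024]
ee_rot: [-2.412, -2.012, 0.001]
force: [0.4, 0.3, -0.1]
grip_width: 0.0441
grip_force: 0.0
3.4 [ 0.52106905 -0.23139273  0.30244458] [[0.179, 0.984, -0.001], [0.984, -0.179, -0.0], [-0.0, -0.001, -1.0]] 0.04411642537227899
bar exp [248.16788651 236.25971959] [248.55629429 119.35178681]
```

View pics/w1.png

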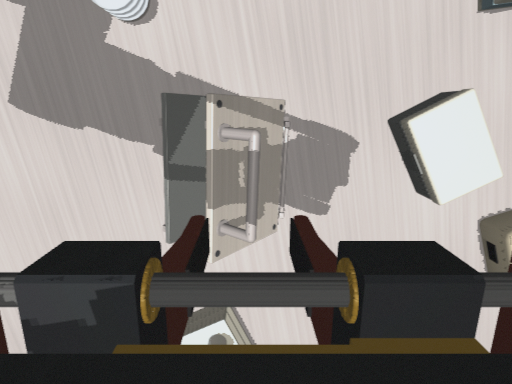

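The wrist view shows the bar from (253,134) to (250,238), directly ahead of the fingers and nearly aligned with tool x. Next I'll compute its offset at z=0.14.

```bash
python3 - <<'E'
from h import *
s=env.get_state();k=cal("wrist",s);ks=cal("scene");kd=cal("side")
P=[atz(k,253,135,.14),atz(k,250.5,238,.14)];print(P,np.linalg.norm(P[0]-P[1]))
m=(P[0]+P[1])/2;print(m)
# 3-view height check using bar midpoints
print(tri([ray(k,251.7,184),ray(kd,314.7,109.2),ray(ks,152.6,142.2)]),tri([ray(k,251.7,184),ray(kd,314.7,109.2)]))
Rm=R.from_rotvec(s["ee_rot"]).as_matrix();print("tool delta",Rm.T@(m-s["tcp_pos"])*1000)
d=P[0]-P[1];print("yaw",np.degrees(np.arctan2(-d[0],d[1])), "tool yaw",np.degrees(np.arctan2(Rm[1,1],Rm[0,1])))
E
```

```text
[array([ 0.53276238, -0.19181228,  0.14      ]), array([ 0.51025311, -0.30091068,  0.14      ])] 0.11139626794354768
[ 0.52150774 -0.24636148  0.14      ]
[ 0.52107769 -0.23864665  0.13808929] [ 0.52215215 -0.24266348  0.13497781]
tool delta [-13.54660137   3.78682296 162.52622086]
yaw -11.657730727756055 tool yaw -10.42613010995965
```

```bash
python3 -m creep '[{"dp":[-13.5,3.8,0],"turn":[0,0,1.2],"gripper":0.6},{"dp":[0,0,40],"turn":[0,0,0],"gripper":0.6},{"dp":[0,0,40],"turn":[0,0,0],"gripper":0.6},{"dp":[0,0,30],"turn":[0,0,0],"gripper":0.6},{"dp":[0,0,20],"turn":[0,0,0],"gripper":0.6}]'
python3 -m creep '[{"dp":[0,0,18],"turn":[0,0,0],"gripper":0.6},{"dp":[0,0,13],"turn":[0,0,0],"gripper":0.6},{"dp":[0,0,10],"turn":[0,0,0],"gripper":0.6},{"dp":[0,0,10],"turn":[0,0,0],"gripper":0.6},{"dp":[0,0,0],"turn":[0,0,0],"gripper":0.6}]'
python3 - <<'E'
from h import *
s=env.get_state();im=env.get_image("wrist");cv2.imwrite("pics/w2.png",im)
print(s["clock"],s["tcp_pos"],s["force"])
E
```

```text
clock: 3.95
tcp_pos: [0.5197, -0.2481, 0.1703]
ee_rot: [-2.438, -1.978, 0.002]
force: [-0.3, -0.4, 0.4]
grip_width: 0.0349
grip_force: 0.0
clock: 4.45
tcp_pos: [0.5213, -0.2463, 0.1207]
ee_rot: [-2.435, -1.982, 0.001]
force: [-0.8, 0.4, -0.5]
grip_width: 0.0351
grip_force: 0.0
4.45 [ 0.52125572 -0.24630368  0.12067568] [-0.79757766  0.35680841 -0.48154422]
```

View pics/w2.png

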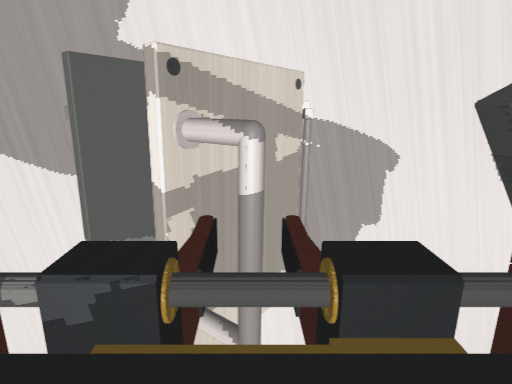

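The bar (column ~252) sits between the fingers with no contact force. Close and lift.

```bash
python3 -m creep '[{"dp":[0,0,0],"turn":[0,0,0],"gripper":1},{"dp":[0,0,0],"turn":[0,0,0],"gripper":1},{"dp":[0,0,0],"turn":[0,0,0],"gripper":1},{"dp":[0,0,0],"turn":[0,0,0],"gripper":1},{"dp":[0,0,0],"turn":[0,0,0],"gripper":1}]' 40
python3 -m creep '[{"dp":[0,0,-5],"turn":[0,0,0],"gripper":1},{"dp":[0,0,-10],"turn":[0,0,0],"gripper":1},{"dp":[0,0,-15],"turn":[0,0,0],"gripper":1},{"dp":[0,0,-15],"turn":[0,0,0],"gripper":1},{"dp":[0,0,-15],"turn":[0,0,0],"gripper":1}]'
python3 -m creep '[{"dp":[0,0,-20],"turn":[0,0,0],"gripper":1},{"dp":[0,0,-20],"turn":[0,0,0],"gripper":1},{"dp":[0,0,-20],"turn":[0,0,0],"gripper":1},{"dp":[0,0,-10],"turn":[0,0,0],"gripper":1},{"dp":[0,0,0],"turn":[0,0,0],"gripper":1}]'
```

```text
clock: 5.0
tcp_pos: [0.5219, -0.2462, 0.122]
ee_rot: [2.436, 1.984, -0.0]
force: [-1.8, -0.2, 3.1]
grip_width: 0.0112
grip_force: 40.0
clock: 5.5
tcp_pos: [0.5215, -0.2458, 0.1821]
ee_rot: [-2.435, -1.983, 0.0]
force: [0.6, -0.1, -6.8]
grip_width: 0.0109
grip_force: 40.0
clock: 6.0
tcp_pos: [0.5227, -0.2465, 0.2531]
ee_rot: [2.434, 1.982, 0.002]
force: [0.8, -0.4, -7.0]
grip_width: 0.0112
grip_force: 40.0
```

```bash
python3 -m creep '[{"dp":[0,0,-25],"turn":[0,0,-4],"gripper":1},{"dp":[0,0,-25],"turn":[0,0,-6.5],"gripper":1},{"dp":[0,0,0],"turn":[0,0,-4],"gripper":1},{"dp":[10,-1,0],"turn":[0,0,0],"gripper":1},{"dp":[20,-2,0],"turn":[0,0,0],"gripper":1}]'
python3 -m creep '[{"dp":[30,-2,0],"turn":[0,0,0],"gripper":1},{"dp":[40,-3,0],"turn":[0,0,0],"gripper":1},{"dp":[40,-3,0],"turn":[0,0,0],"gripper":1},{"dp":[40,-3,0],"turn":[0,0,0],"gripper":1},{"dp":[40,-3,0],"turn":[0,0,0],"gripper":1}]'
python3 -m creep '[{"dp":[40,-3,0],"turn":[0,0,0],"gripper":1},{"dp":[40,-2,0],"turn":[0,0,0],"gripper":1},{"dp":[30,-1,0],"turn":[0,0,0],"gripper":1},{"dp":[18,-1,0],"turn":[0,0,0],"gripper":1},{"dp":[0,0,0],"turn":[0,0,0],"gripper":1}]'
python3 -m creep '[{"dp":[0,0,0],"turn":[0,0,0],"gripper":1},{"dp":[0,0,0],"turn":[0,0,0],"gripper":1}]'
python3 - <<'E'
from h import *
s=env.get_state();im=env.get_image("wrist");cv2.imwrite("pics/w3.png",im)
print(s["clock"],s["tcp_pos"],s["ee_rot"],s["force"])
k=cal("wrist",s)
m=env.masks_of("wrist","tray")
if m:
    np.save("traymask.npy",m[0]["pixels"]);print(m[0]["conf"],m[0]["rect"])
E
```

```text
clock: 6.5
tcp_pos: [0.5166, -0.2158, 0.3]
ee_rot: [-2.168, -2.27, 0.001]
force: [-0.4, 0.4, -6.5]
grip_width: 0.0112
grip_force: 40.0
clock: 7.0
tcp_pos: [0.4917, -0.0241, 0.3003]
ee_rot: [-2.166, -2.271, 0.001]
force: [0.6, 0.0, -6.8]
grip_width: 0.0112
grip_force: 40.0
clock: 7.5
tcp_pos: [0.4781, 0.1038, 0.3004]
ee_rot: [-2.161, -2.275, 0.001]
force: [-0.1, 0.3, -7.5]
grip_width: 0.0112
grip_force: 40.0
clock: 7.7
tcp_pos: [0.4801, 0.0999, 0.3012]
ee_rot: [-2.166, -2.274, 0.002]
force: [0.8, -0.4, -7.0]
grip_width: 0.0109
grip_force: 40.0
7.7 [0.48011995 0.09986986 0.30115411] [-2.16645015e+00 -2.27428261e+00  1.78897633e-03] [ 0.75431294 -0.35572025 -6.95216444]
0.71 [252.3, 62.9, 153.7, 124.6]
```

View pics/w3.png

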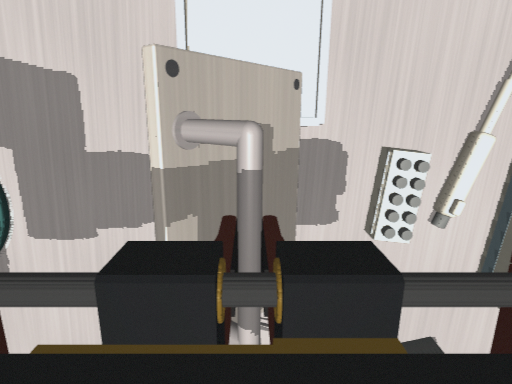

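The wrist view shows the tray's far outer wall from (331,2) to (326,125), the near outer wall at about (176,5), and its right end at about row 125. The rack is at (404,197).

```bash
python3 - <<'E'
from h import *
s=env.get_state();k=cal("wrist",s)
F0=atz(k,331,2,.016);F1=atz(k,326,125,.016);N=atz(k,176,4,.016)
print(F0,F1,N)
d=F0-F1;print("yaw",np.degrees(np.arctan2(-d[0],d[1])))
im=cv2.imread("pics/w3.png").astype(int).sum(2)
for r in (5,25,45,65,95,110): 
    g=np.diff(im[r,290:350]); print(r,"far edges",[(290+i,int(g[i])) for i in np.argsort(-abs(g))[:5]])
for r in (3,12,25):
    g=np.diff(im[r,160:200]);print(r,"near",[(160+i,int(g[i])) for i in np.argsort(-abs(g))[:4]])
for c in (308,314,320):
    g=np.diff(im[105:140,c]);print(c,"end",[(105+i,int(g[i])) for i in np.argsort(-abs(g))[:4]])
E
```

```text
[0.57542366 0.30274149 0.016     ] [0.58537494 0.15064863 0.016     ] [0.37983502 0.29119264 0.016     ]
yaw 3.743469419656355
5 far edges [(np.int64(322), 214), (np.int64(320), -170), (np.int64(321), -75), (np.int64(323), 64), (np.int64(331), -48)]
25 far edges [(np.int64(319), -213), (np.int64(321), 175), (np.int64(330), -62), (np.int64(320), 61), (np.int64(318), -55)]
45 far edges [(np.int64(318), -215), (np.int64(320), 173), (np.int64(319), 67), (np.int64(317), -55), (np.int64(329), -55)]
65 far edges [(np.int64(317), -258), (np.int64(318), 208), (np.int64(319), 130), (np.int64(316), -81), (np.int64(327), -43)]
95 far edges [(np.int64(317), 210), (np.int64(315), -170), (np.int64(300), 124), (np.int64(316), -69), (np.int64(318), 60)]
110 far edges [(np.int64(316), 217), (np.int64(314), -166), (np.int64(300), 123), (np.int64(315), -84), (np.int64(317), 60)]
3 near [(np.int64(183), -227), (np.int64(186), 141), (np.int64(185), 128), (np.int64(182), -61)]
12 near [(np.int64(183), -172), (np.int64(186), 170), (np.int64(184), -157), (np.int64(185), 134)]
25 near [(np.int64(184), -281), (np.int64(186), 218), (np.int64(185), 100), (np.int64(183), -90)]
308 end [(np.int64(138), -214), (np.int64(125), -73), (np.int64(117), 64), (np.int64(116), -58)]
314 end [(np.int64(137), -211), (np.int64(125), -72), (np.int64(117), 41), (np.int64(108), -26)]
320 end [(np.int64(138), -219), (np.int64(123), -212), (np.int64(124), 206), (np.int64(122), -59)]
```

```bash
python3 - <<'E'
from h import *
s=env.get_state();k=cal("wrist",s)
Fp=np.array([atz(k,u,v,.016) for u,v in [(323,5),(321.3,25),(320,45),(318.6,65),(317.3,95),(316.3,110)]])
Bp=np.array([atz(k,u,v,.004) for u,v in [(320.5,5),(319,25),(318,45),(317,65),(315.5,95),(314.5,110)]])
for P in (Fp,Bp):
    c=np.polyfit(P[:,1],P[:,0],1);print("far inner x=%.4f*y+%.4f"%tuple(c),"yaw",np.degrees(np.arctan(-c[0])),"x@.27",np.polyval(c,.27))
N=np.array([atz(k,u,v,.016) for u,v in [(183,3),(183.5,12),(184,25)]]);print("near",N)
print("end inner",atz(k,308,116.5,.016),atz(k,314,116.5,.016))
E
```

```text
far inner x=-0.0358*y+0.5760 yaw 2.052884709342936 x@.27 0.5662791068400402
far inner x=-0.0416*y+0.5771 yaw 2.3819013789742876 x@.27 0.5658465184231042
near [[0.38868748 0.29275074 0.016     ]
 [0.38929393 0.28247792 0.016     ]
 [0.38989834 0.2673975  0.016     ]]
end inner [0.55951363 0.16085726 0.016     ] [0.56772795 0.16125015 0.016     ]
```

```bash
python3 - <<'E'
from h import *
from scipy.optimize import least_squares
s=env.get_state();k=cal("wrist",s);Rm=R.from_rotvec(s["ee_rot"]).as_matrix()
g=np.array(s["tcp_pos"])-.019*Rm[:,2]; X=Rm[:,1];Y=Rm[:,0];Z=-Rm[:,2]
def pt(th,yo,zo,p):
    px=X*np.cos(th)-Z*np.sin(th);pz=X*np.sin(th)+Z*np.cos(th)
    return g+zo*Z+px*(p[0]+.052)+Y*(p[1]+yo)+pz*(p[2]-.047)
obs=[((.070,.095,.005),(303,71)),((-.070,.095,.005),(157,52)),((-.070,.095,-.005),(147,50))]
f=lambda q:np.concatenate([proj(k,pt(q[0],q[1],0,p))-o for p,o in obs])
r=least_squares(f,[.87,0]);print(np.degrees(r.x[0]),r.x[1],r.fun.round(1))
th=r.x[0];e=pt(th,r.x[1],0,(.07,0,-.005));print("edge",e,"rel handle",e-g)
print("need tool delta to edge (.561,.272):",(Rm.T@(np.array([.561,.272,.006])-e)*1000).round(1))
E
```

```text
49.16021868492943 -0.001584770267294939 [ 6.   3.3 -6.  -2.6 -7.7  1.9]
edge [0.52102173 0.09983421 0.19409714] rel handle [ 0.04039448  0.00032206 -0.12632772]
need tool delta to edge (.561,.272): [170.1  48.3 188. ]
```

```bash
python3 -m creep '[{"dp":[15,4,0],"turn":[0,0,0],"gripper":1},{"dp":[30,8,0],"turn":[0,0,0],"gripper":1},{"dp":[40,9,0],"turn":[0,0,0],"gripper":1},{"dp":[40,9,0],"turn":[0,0,0],"gripper":1},{"dp":[30,6,10],"turn":[0,0,0],"gripper":1}]'
python3 -m creep '[{"dp":[15,4,30],"turn":[0,0,0],"gripper":1},{"dp":[0,0,40],"turn":[0,0,0],"gripper":1},{"dp":[0,0,40],"turn":[0,0,0],"gripper":1},{"dp":[0,0,25],"turn":[0,0,0],"gripper":1},{"dp":[0,0,10],"turn":[0,0,0],"gripper":1}]'
python3 -m creep '[{"dp":[0,0,0],"turn":[0,0,0],"gripper":1},{"dp":[0,0,0],"turn":[0,0,0],"gripper":1}]'
python3 - <<'E'
from h import *
s=env.get_state();im=env.get_image("wrist");a=env.get_image("scene");b=env.get_image("side")
for n,i in(("w4",im),("sc4",a),("sd4",b)):cv2.imwrite(f"pics/{n}.png",i)
print(s["clock"],s["tcp_pos"],s["ee_rot"],s["force"])
u=lambda i,x,y,w,h:cv2.resize(i[y:y+h,x:x+w],(400,300),interpolation=cv2.INTER_CUBIC)
cv2.imwrite("pics/m4.png",np.vstack([np.hstack([u(a,312,100,160,120),u(a,312,145,160,120)]),np.hstack([u(b,160,204,240,180),u(im,120,0,240,180)])]))
E
```

```text
clock: 8.3
tcp_pos: [0.511, 0.2587, 0.2929]
ee_rot: [2.167, 2.273, 0.006]
force: [1.7, -0.6, -6.3]
grip_width: 0.0106
grip_force: 40.0
clock: 8.8
tcp_pos: [0.5107, 0.2704, 0.1435]
ee_rot: [-2.166, -2.272, 0.008]
force: [-0.2, -0.4, -7.1]
grip_width: 0.011
grip_force: 40.0
clock: 9.0
tcp_pos: [0.5139, 0.2721, 0.148]
ee_rot: [2.166, 2.274, 0.003]
force: [0.4, -0.6, -6.0]
grip_width: 0.0107
grip_force: 40.0
9.0 [0.51387191 0.27205454 0.14796322] [2.16646513 2.27391038 0.00324523] [ 0.36113903 -0.59206711 -5.95082133]
```

View pics/m4.png

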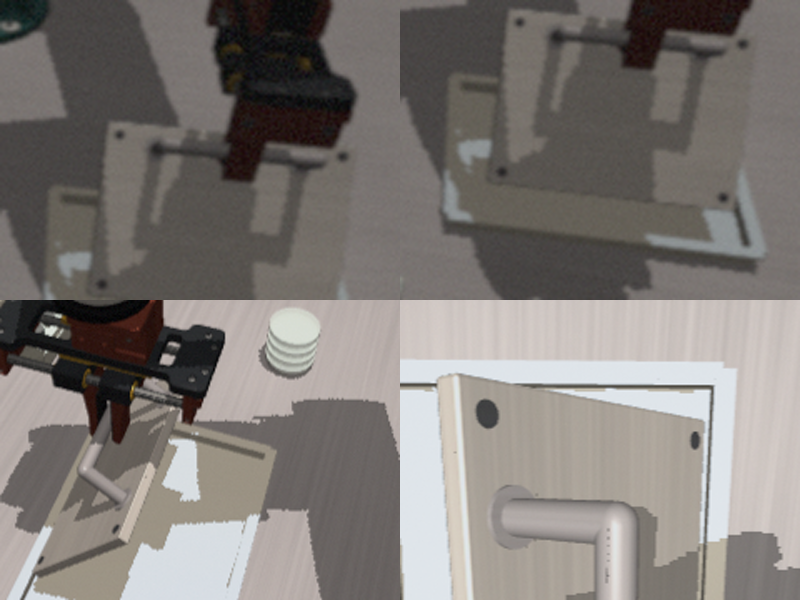

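The composite shows the plate over the tray, aligned with its long side. The free edge's +y corner is at scene (446,228), side (182,371) and wrist (302,72). I'll triangulate it.

```bash
python3 - <<'E'
from h import *
s=env.get_state();k=cal("wrist",s);ks=cal("scene");kd=cal("side");Rm=R.from_rotvec(s["ee_rot"]).as_matrix()
g=np.array(s["tcp_pos"])-.019*Rm[:,2]
o={"s":ray(ks,446,228.2),"d":ray(kd,182,371),"w":ray(k,302,72)}
for c in ("sdw","sw","dw","sd"):
    p=tri([o[i] for i in c]);print(c,p.round(4),(Rm.T@(p-g)*1000).round(1))
p=tri([o[i] for i in "sdw"]);print([ (proj(q,p)-a).round(1) for q,a in((ks,(446,228.2)),(kd,(182,371)),(k,(302,72)))])
for u,v in((296,128),(302,72)):pass
# other lower corner on scene, using plane through edge z
print("left corner scene at z=",p[2],atz(ks,348,219,p[2]),"right",atz(ks,446,228.2,p[2]))
print("bar z tri: bar corner w(252,128)?",atz(k,250,128,g[2]))
E
```

```text
sdw [0.5486 0.3725 0.0423] [ 98.2  39.1 125.6]
sw [0.5522 0.3702 0.0481] [ 95.7  42.6 119.8]
dw [0.5521 0.3708 0.0295] [ 96.3  42.4 138.4]
sd [0.545  0.3743 0.0412] [100.2  35.5 126.6]
[array([-0.3,  0.9]), array([-1.4, -2.5]), array([-5.3, -3.2])]
left corner scene at z= 0.042289396886448 [0.56139319 0.18408434 0.0422894 ] right [0.54577378 0.3734157  0.0422894 ]
bar z tri: bar corner w(252,128)? [0.51275419 0.33120402 0.16760124]
```

```bash
python3 -m creep '[{"dp":[0,3,10],"turn":[0,0,0],"gripper":1},{"dp":[0,0,10],"turn":[0,0,0],"gripper":1},{"dp":[0,0,6],"turn":[0,0,0],"gripper":1},{"dp":[0,0,3],"turn":[0,0,0],"gripper":1},{"dp":[0,0,0],"turn":[0,0,0],"gripper":1}]'
python3 -m creep '[{"dp":[0,0,2],"turn":[0,0,0],"gripper":1},{"dp":[0,0,2],"turn":[0,0,0],"gripper":1}]'
python3 -m creep '[{"dp":[0,0,2],"turn":[0,0,0],"gripper":1},{"dp":[0,0,0],"turn":[0,0,0],"gripper":1}]'
```

```text
clock: 9.65
tcp_pos: [0.5148, 0.2719, 0.1168]
ee_rot: [-2.165, -2.275, 0.002]
force: [-0.1, -1.0, -6.7]
grip_width: 0.0109
grip_force: 40.0
clock: 9.85
tcp_pos: [0.5157, 0.2723, 0.1141]
ee_rot: [2.166, 2.275, 0.001]
force: [-4.9, -0.7, 12.0]
grip_width: 0.0108
grip_force: 40.0
clock: 10.05
tcp_pos: [0.5159, 0.2724, 0.1141]
ee_rot: [2.165, 2.275, 0.002]
force: [-5.4, -1.8, 11.4]
grip_width: 0.0109
grip_force: 40.0
```

```bash
python3 -m creep '[{"dp":[0,0,-1.5],"turn":[0,0,0],"gripper":1},{"dp":[0,0,0],"turn":[0,0,0],"gripper":1},{"dp":[0,0,0],"turn":[0,0,0],"gripper":1}]' 25
python3 -m creep '[{"dp":[0,-4.4,1.5],"turn":[0,0,0],"gripper":1},{"dp":[0,-4.3,1.5],"turn":[0,0,0],"gripper":1}]'
python3 -m creep '[{"dp":[0,-4.3,1.8],"turn":[0,0,0],"gripper":1},{"dp":[0,-4.3,1.8],"turn":[0,0,0],"gripper":1},{"dp":[0,0,0],"turn":[0,0,0],"gripper":1}]'
```

```text
clock: 10.35
tcp_pos: [0.5157, 0.2723, 0.1141]
ee_rot: [2.166, 2.275, 0.001]
force: [-3.6, -0.4, 6.4]
grip_width: 0.0114
grip_force: 25.0
clock: 10.55
tcp_pos: [0.5074, 0.272, 0.1112]
ee_rot: [2.166, 2.275, 0.003]
force: [-3.0, -1.0, 6.7]
grip_width: 0.0115
grip_force: 25.0
clock: 10.85
tcp_pos: [0.4974, 0.2714, 0.1069]
ee_rot: [-2.166, -2.275, 0.001]
force: [-4.2, -0.5, 5.8]
grip_width: 0.0112
grip_force: 25.0
```

```bash
python3 -m creep '[{"dp":[0,-4.1,2.1],"turn":[0,0,0],"gripper":1},{"dp":[0,-4.1,2.1],"turn":[0,0,0],"gripper":1},{"dp":[0,-4,2.4],"turn":[0,0,0],"gripper":1},{"dp":[0,-4,2.4],"turn":[0,0,0],"gripper":1},{"dp":[0,0,0],"turn":[0,0,0],"gripper":1}]'
python3 - <<'E'
from h import *
s=env.get_state();im=env.get_image("wrist");a=env.get_image("scene");b=env.get_image("side")
for n,i in(("w5",im),("sc5",a),("sd5",b)):cv2.imwrite(f"pics/{n}.png",i)
u=lambda i,x,y,w,h:cv2.resize(i[y:y+h,x:x+w],(400,300),interpolation=cv2.INTER_CUBIC)
cv2.imwrite("pics/m5.png",np.vstack([np.hstack([u(a,312,145,160,120),u(b,160,204,240,180)]),np.hstack([u(im,120,0,240,180),u(im,180,0,160,120)])]))
print(s["tcp_pos"],s["force"])
E
```

```text
clock: 11.35
tcp_pos: [0.4809, 0.2706, 0.0973]
ee_rot: [-2.165, -2.274, 0.002]
force: [-5.5, 0.4, 4.1]
grip_width: 0.0112
grip_force: 25.0
[0.48089677 0.27057681 0.09734063] [-5.50639628  0.38552678  4.09864209]
```

View pics/m5.png

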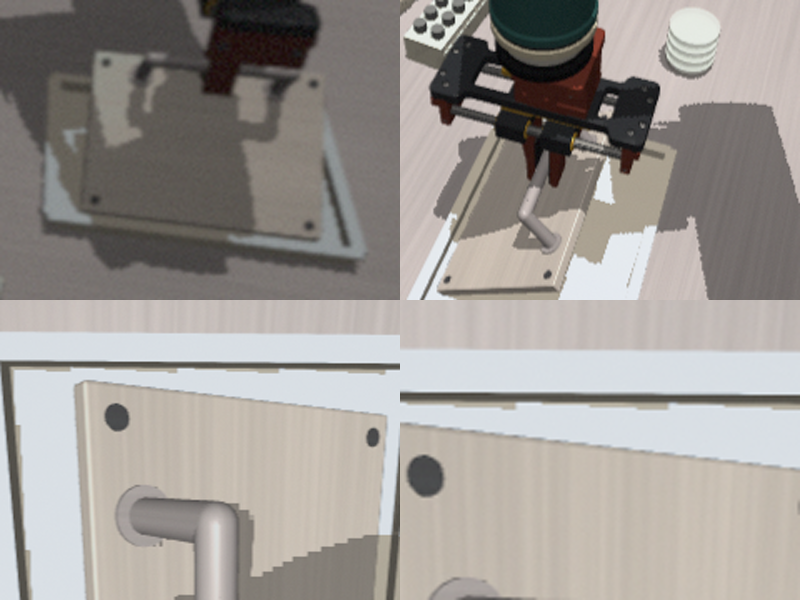

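The plate is pivoting cleanly: slope about 35°, free edge parallel to and just inside the far wall. Continuing the pivot, with a slight forward bias.

```bash
python3 -m creep '[{"dp":[0,-3.4,2.7],"turn":[0,0,0],"gripper":1},{"dp":[0,-3.4,2.7],"turn":[0,0,0],"gripper":1},{"dp":[0,-3.2,2.9],"turn":[0,0,0],"gripper":1},{"dp":[0,-3.2,2.9],"turn":[0,0,0],"gripper":1},{"dp":[0,-3,3.1],"turn":[0,0,0],"gripper":1}]'
python3 -m creep '[{"dp":[0,-3,3.1],"turn":[0,0,0],"gripper":1},{"dp":[0,-2.8,3.4],"turn":[0,0,0],"gripper":1},{"dp":[0,-2.8,3.4],"turn":[0,0,0],"gripper":1},{"dp":[0,-2.5,3.5],"turn":[0,0,0],"gripper":1},{"dp":[0,-2.5,3.5],"turn":[0,0,0],"gripper":1}]'
python3 -m creep '[{"dp":[0,0,0],"turn":[0,0,0],"gripper":1},{"dp":[0,0,0],"turn":[0,0,0],"gripper":1}]'
```

```text
clock: 12.0
tcp_pos: [0.4651, 0.2696, 0.0831]
ee_rot: [-2.166, -2.275, 0.002]
force: [-3.9, -0.5, 1.4]
grip_width: 0.0114
grip_force: 25.0
clock: 12.5
tcp_pos: [0.4521, 0.269, 0.066]
ee_rot: [2.166, 2.275, 0.0]
force: [-3.6, 0.0, -0.2]
grip_width: 0.0113
grip_force: 25.0
clock: 12.7
tcp_pos: [0.4524, 0.269, 0.0662]
ee_rot: [2.166, 2.276, -0.0]
force: [-2.2, 0.0, -2.7]
grip_width: 0.0111
grip_force: 25.0
```

```bash
python3 -m creep '[{"dp":[0,-2,3],"turn":[0,0,0],"gripper":1},{"dp":[0,-2,3],"turn":[0,0,0],"gripper":1},{"dp":[0,-2,3],"turn":[0,0,0],"gripper":1},{"dp":[0,-1.7,3],"turn":[0,0,0],"gripper":1},{"dp":[0,-1.5,3],"turn":[0,0,0],"gripper":1}]'
python3 -m creep '[{"dp":[0,-1.4,3],"turn":[0,0,0],"gripper":1},{"dp":[0,-1.3,3],"turn":[0,0,0],"gripper":1},{"dp":[0,-1,2.5],"turn":[0,0,0],"gripper":1},{"dp":[0,-0.6,2],"turn":[0,0,0],"gripper":1},{"dp":[0,0,0],"turn":[0,0,0],"gripper":1}]'
python3 -m creep '[{"dp":[0,-0.4,1.3],"turn":[0,0,0],"gripper":1},{"dp":[0,-0.4,1.3],"turn":[0,0,0],"gripper":1},{"dp":[0,0,0],"turn":[0,0,0],"gripper":1}]'
```

```text
clock: 13.2
tcp_pos: [0.4429, 0.2687, 0.0512]
ee_rot: [-2.166, -2.275, -0.0]
force: [-1.7, 1.0, -2.3]
grip_width: 0.0114
grip_force: 25.0
clock: 13.7
tcp_pos: [0.4384, 0.2682, 0.0406]
ee_rot: [-2.166, -2.275, 0.001]
force: [-2.9, 0.0, -2.5]
grip_width: 0.0114
grip_force: 25.0
clock: 14.0
tcp_pos: [0.438, 0.2683, 0.0382]
ee_rot: [-2.166, -2.275, -0.0]
force: [-2.7, -0.9, -2.0]
grip_width: 0.0113
grip_force: 25.0
```

```bash
python3 -m creep '[{"dp":[0,-0.2,1],"turn":[0,0,0],"gripper":1},{"dp":[0,0,0],"turn":[0,0,0],"gripper":1}]'
python3 -m creep '[{"dp":[0,-0.2,1],"turn":[0,0,0],"gripper":1},{"dp":[0,0,0],"turn":[0,0,0],"gripper":1}]'
python3 -m creep '[{"dp":[0,0,1],"turn":[0,0,0],"gripper":1},{"dp":[0,0,0],"turn":[0,0,0],"gripper":1}]'
```

```text
clock: 14.2
tcp_pos: [0.4379, 0.2684, 0.0373]
ee_rot: [-2.166, -2.275, -0.0]
force: [-2.7, 0.1, -2.4]
grip_width: 0.0112
grip_force: 25.0
clock: 14.4
tcp_pos: [0.4376, 0.2683, 0.0362]
ee_rot: [-2.166, -2.275, -0.0]
force: [-2.5, -0.5, -1.6]
grip_width: 0.0118
grip_force: 25.0
clock: 14.6
tcp_pos: [0.4375, 0.2683, 0.0352]
ee_rot: [-2.166, -2.275, -0.0]
force: [-1.7, 0.3, -2.2]
grip_width: 0.0113
grip_force: 25.0
```

```bash
python3 -m creep '[{"dp":[0,0,1],"turn":[0,0,0],"gripper":1},{"dp":[0,0,1],"turn":[0,0,0],"gripper":1},{"dp":[0,0,0],"turn":[0,0,0],"gripper":1}]'
python3 -m creep '[{"dp":[0,0,1],"turn":[0,0,0],"gripper":1},{"dp":[0,0,0],"turn":[0,0,0],"gripper":1}]'
python3 - <<'E'
from h import *
s=env.get_state();im=env.get_image("wrist");a=env.get_image("scene");b=env.get_image("side")
for n,i in(("w6",im),("sc6",a),("sd6",b)):cv2.imwrite(f"pics/{n}.png",i)
u=lambda i,x,y,w,h:cv2.resize(i[y:y+h,x:x+w],(400,300),interpolation=cv2.INTER_CUBIC)
cv2.imwrite("pics/m6.png",np.vstack([np.hstack([u(a,312,145,160,120),u(b,120,204,240,180)]),np.hstack([u(im,20,0,400,300),u(b,200,204,120,90)])]))
print(s["tcp_pos"],s["force"])
E
```

```text
clock: 14.9
tcp_pos: [0.4375, 0.2683, 0.0334]
ee_rot: [-2.166, -2.275, 0.0]
force: [-3.3, -1.0, 1.9]
grip_width: 0.0113
grip_force: 25.0
clock: 15.1
tcp_pos: [0.4375, 0.2683, 0.0333]
ee_rot: [-2.166, -2.275, -0.0]
force: [-5.9, -1.6, 13.6]
grip_width: 0.0112
grip_force: 25.0
[0.43751286 0.26829185 0.03332748] [-5.90104956 -1.58046674 13.60792325]
```

View pics/m6.png

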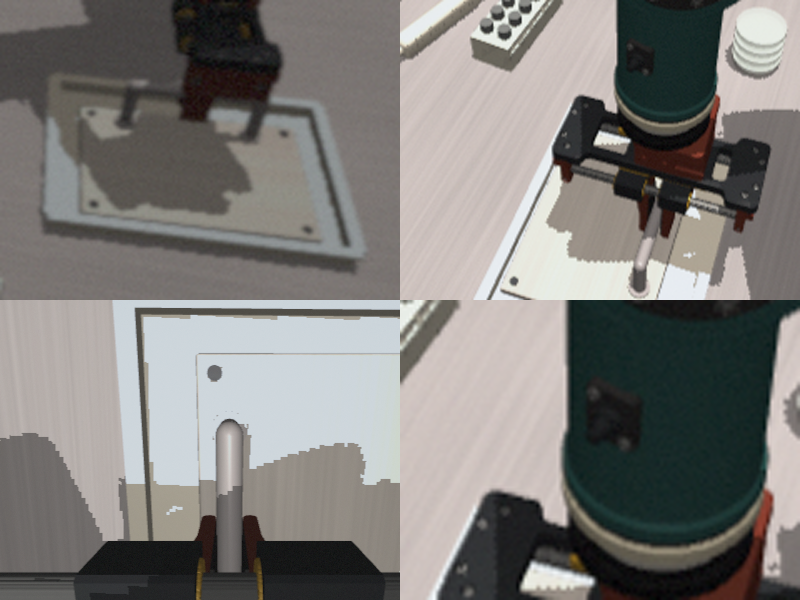

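The plate lies flat in the tray: handle on the near side, small gap to the far wall. Release, then go above the rack.

```bash
python3 -m creep '[{"dp":[0,0,-1.3],"turn":[0,0,0],"gripper":1},{"dp":[0,0,0],"turn":[0,0,0],"gripper":0.55},{"dp":[0,0,0],"turn":[0,0,0],"gripper":0.55},{"dp":[0,0,0],"turn":[0,0,0],"gripper":0.55},{"dp":[0,0,-5],"turn":[0,0,0],"gripper":0.55}]'
python3 -m creep '[{"dp":[0,0,-20],"turn":[0,0,0],"gripper":0.55},{"dp":[0,0,-35],"turn":[0,0,0],"gripper":0.55},{"dp":[0,0,-45],"turn":[0,0,0],"gripper":0.3},{"dp":[0,0,-45],"turn":[0,0,0],"gripper":0.3},{"dp":[0,0,-45],"turn":[0,0,5.8],"gripper":0.3}]'
python3 -m creep '[{"dp":[-28,38,0],"turn":[0,0,0],"gripper":0.3},{"dp":[-28,38,0],"turn":[0,0,0],"gripper":0.3},{"dp":[-28,38,0],"turn":[0,0,0],"gripper":0.3},{"dp":[-28,38,0],"turn":[0,0,0],"gripper":0.3},{"dp":[-28,38,0],"turn":[0,0,0],"gripper":0.3}]'
python3 -m creep '[{"dp":[-28,38,0],"turn":[0,0,0],"gripper":0.3},{"dp":[-28,36,0],"turn":[0,0,0],"gripper":0.3},{"dp":[0,0,0],"turn":[0,0,0],"gripper":0.3},{"dp":[0,0,0],"turn":[0,0,0],"gripper":0.3}]'
python3 - <<'E'
from h import *
s=env.get_state();im=env.get_image("wrist");cv2.imwrite("pics/w7.png",im);k=cal("wrist",s)
print(s["clock"],s["tcp_pos"],s["ee_rot"])
print([(np.round(r["rect"]).tolist(),round(r["conf"],2)) for r in env.boxes_of("wrist","rack_centre")[:3]])
a=env.get_image("scene");cv2.imwrite("pics/sc7.png",a);b=env.get_image("side");cv2.imwrite("pics/sd7.png",b)
E
```

```text
clock: 15.75
tcp_pos: [0.4376, 0.2682, 0.0383]
ee_rot: [-2.166, -2.275, 0.001]
force: [-0.5, 0.1, 0.1]
grip_width: 0.0385
grip_force: 0.0
clock: 16.25
tcp_pos: [0.4373, 0.2681, 0.2308]
ee_rot: [2.28, 2.161, 0.001]
force: [0.2, 0.4, -0.1]
grip_width: 0.0593
grip_force: 0.0
clock: 16.75
tcp_pos: [0.6213, 0.1172, 0.2291]
ee_rot: [2.278, 2.163, 0.001]
force: [1.0, -0.3, -0.5]
grip_width: 0.0613
grip_force: 0.0
clock: 17.15
tcp_pos: [0.6911, 0.058, 0.2281]
ee_rot: [-2.28, -2.16, 0.001]
force: [-0.2, 1.0, -0.8]
grip_width: 0.0616
grip_force: 0.0
17.15 [0.69114791 0.05799171 0.22809318] [-2.27971079e+00 -2.16017954e+00  6.82822389e-04]
[([252.0, 168.0, 54.0, 110.0], 0.7)]
```

View pics/w7.png

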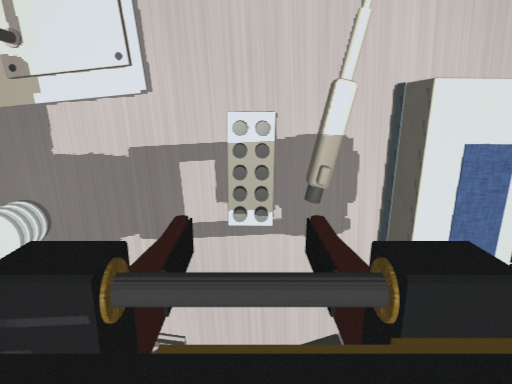

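The wrist view shows the rack centred at about (252,170), aligned with the tool. The pipette is about 45 px clear of it. Now the offset, with the top face at z=0.04 and caps at 0.054, and the plate's position from its corner in the same view.

```bash
python3 - <<'E'
from h import *
s=env.get_state();k=cal("wrist",s);Rm=R.from_rotvec(s["ee_rot"]).as_matrix()
top=np.array([atz(k,u,v,.04) for u,v in [(228,111),(276,111),(229,225),(273.5,225)]]);print(top.round(4),np.linalg.norm(top[0]-top[1]),np.linalg.norm(top[0]-top[2]))
caps=np.mean([atz(k,u,v,.054) for u,v in [(240,128),(263,128),(239.5,214),(261,214)]],0)
c=top.mean(0);print(c,caps,"delta tool",(Rm.T@(c-s["tcp_pos"])*1000).round(1),(Rm.T@(caps-s["tcp_pos"])*1000).round(1))
d=top[0]-top[2]+top[1]-top[3];print("rack yaw",np.degrees(np.arctan2(-d[0],d[1])),"tool",np.degrees(np.arctan2(Rm[1,1],Rm[0,1])))
# height check, two wrist/scene/side views of rack centre cap
ks=cal("scene");kd=cal("side")
print("tri height",tri([ray(k,251,171),ray(ks,*( (np.mean([88,293,72,282])/4+230),(np.mean([412,455,455,500])-363)/4+230)),ray(kd,(np.mean([587,490,627,531])-400)/4+150,(np.mean([410,532,425,547])-363)/4+175)]))
# plate corner seen at free edge/-y end
print("plate corner approx",atz(k,131,66,.014),"tray inner",atz(k,134,65,.016))
E
```

```text
[[ 0.6717  0.1265  0.04  ]
 [ 0.723   0.1239  0.04  ]
 [ 0.6642 -0.0028  0.04  ]
 [ 0.7162 -0.0054  0.04  ]] 0.051395419028075894 0.12949622628902926
[0.69374194 0.06055638 0.04      ] [0.69286724 0.06114252 0.054     ] delta tool [  0.6   4.  188.8] [  1.2   3.  174.8]
rack yaw -3.1639303293098213 tool -2.9061194351961097
tri height [0.69182034 0.06092105 0.05221202]
plate corner approx [0.56531187 0.18051111 0.014     ] tray inner [0.56946312 0.18108982 0.016     ]
```

```bash
python3 -m creep '[{"dp":[1,3.5,45],"turn":[0,0,0.2],"gripper":0.2},{"dp":[0,0,45],"turn":[0,0,0],"gripper":0.2},{"dp":[0,0,40],"turn":[0,0,0],"gripper":0.2},{"dp":[0,0,30],"turn":[0,0,0],"gripper":0.2},{"dp":[0,0,20],"turn":[0,0,0],"gripper":0.2}]'
python3 -m creep '[{"dp":[0,0,15],"turn":[0,0,0],"gripper":0.2},{"dp":[0,0,12],"turn":[0,0,0],"gripper":0.2},{"dp":[0,0,8],"turn":[0,0,0],"gripper":0.2},{"dp":[0,0,3],"turn":[0,0,0],"gripper":0.2},{"dp":[0,0,0],"turn":[0,0,0],"gripper":0.2}]'
python3 -m creep '[{"dp":[0,0,0],"turn":[0,0,0],"gripper":0.5},{"dp":[0,0,0],"turn":[0,0,0],"gripper":0.5},{"dp":[0,0,0],"turn":[0,0,0],"gripper":0.6},{"dp":[0,0,0],"turn":[0,0,0],"gripper":0.6}]' 20
```

```text
clock: 17.85
tcp_pos: [0.6921, 0.061, 0.0463]
ee_rot: [-2.279, -2.159, 0.004]
force: [-0.5, 0.2, 0.3]
grip_width: 0.0702
grip_force: 0.0
clock: 18.35
tcp_pos: [0.6948, 0.0597, 0.0109]
ee_rot: [2.282, 2.159, 0.001]
force: [-0.1, 0.2, 0.4]
grip_width: 0.0702
grip_force: 0.0
clock: 18.75
tcp_pos: [0.6946, 0.0596, 0.0112]
ee_rot: [2.282, 2.159, 0.0]
force: [-1.8, -0.1, 4.4]
grip_width: 0.0515
grip_force: 20.0
```

```bash
python3 -m creep '[{"dp":[0,0,-10],"turn":[0,0,0],"gripper":0.6},{"dp":[0,0,-25],"turn":[0,0,0],"gripper":0.6},{"dp":[0,0,-35],"turn":[0,0,0],"gripper":0.6},{"dp":[0,0,-30],"turn":[0,0,-3],"gripper":0.6},{"dp":[0,0,-20],"turn":[0,0,-2.9],"gripper":0.6}]'
python3 -m creep '[{"dp":[11,-9,0],"turn":[0,0,0],"gripper":0.6},{"dp":[24,-20,0],"turn":[0,0,0],"gripper":0.6},{"dp":[32,-26,0],"turn":[0,0,0],"gripper":0.6},{"dp":[32,-26,0],"turn":[0,0,0],"gripper":0.6},{"dp":[32,-26,0],"turn":[0,0,0],"gripper":0.6}]'
python3 -m creep '[{"dp":[32,-26,0],"turn":[0,0,0],"gripper":0.6},{"dp":[27,-23,0],"turn":[0,0,0],"gripper":0.6},{"dp":[20,-17,0],"turn":[0,0,0],"gripper":0.6},{"dp":[11,-10,0],"turn":[0,0,0],"gripper":0.6},{"dp":[0,0,0],"turn":[0,0,0],"gripper":0.6}]'
python3 -m creep '[{"dp":[0,0,0],"turn":[0,0,0],"gripper":0.6}]'
python3 - <<'E'
from h import *
s=env.get_state();im=env.get_image("wrist");a=env.get_image("scene");cv2.imwrite("pics/w8.png",im)
u=lambda i,x,y,w,h:cv2.resize(i[y:y+h,x:x+w],(400,300),interpolation=cv2.INTER_CUBIC)
cv2.imwrite("pics/m8.png",np.hstack([u(im,56,0,400,300),u(a,312,105,160,120)]))
k=cal("wrist",s);print(s["clock"],s["tcp_pos"],s["ee_rot"])
X=np.array([.9988,.0488,0]);Y=np.array([-.0488,.9988,0]);c=np.array([.4894,.2708,.014])
for a_,b_ in((.07,.095),(-.07,.095)):print("plate corner expected",proj(k,c+a_*X+b_*Y)-[0,0])
E
```

```text
clock: 19.25
tcp_pos: [0.6956, 0.0597, 0.1334]
ee_rot: [2.164, 2.274, 0.003]
force: [0.4, 0.9, -2.0]
grip_width: 0.0518
grip_force: 20.0
clock: 19.75
tcp_pos: [0.5783, 0.1867, 0.129]
ee_rot: [-2.169, -2.27, 0.003]
force: [-0.2, 0.2, -2.5]
grip_width: 0.0522
grip_force: 20.0
clock: 20.25
tcp_pos: [0.4987, 0.2727, 0.1297]
ee_rot: [-2.165, -2.274, 0.003]
force: [0.7, -0.7, -2.4]
grip_width: 0.0522
grip_force: 20.0
clock: 20.35
tcp_pos: [0.5014, 0.2714, 0.1303]
ee_rot: [2.168, 2.273, -0.0]
force: [0.5, -0.5, -2.3]
grip_width: 0.0521
grip_force: 20.0
20.35 [0.50144059 0.27140538 0.13026172] [ 2.16755822e+00  2.27347083e+00 -3.99472003e-04]
plate corner expected [317.59667053  74.18580345]
plate corner expected [148.16808253  74.39876168]
```

View pics/m8.png

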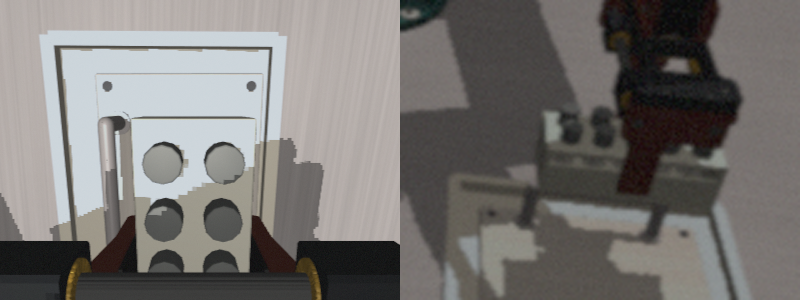

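The plate's far corners appear at (318,73) and (153,73), matching the prediction. The rack is upright above the clear part, so lower it.

```bash
python3 -m creep '[{"dp":[0,0,15],"turn":[0,0,0],"gripper":0.6},{"dp":[0,0,25],"turn":[0,0,0],"gripper":0.6},{"dp":[0,0,25],"turn":[0,0,0],"gripper":0.6},{"dp":[0,0,18],"turn":[0,0,0],"gripper":0.6},{"dp":[0,0,8],"turn":[0,0,0],"gripper":0.6}]'
python3 -m creep '[{"dp":[0,0,5],"turn":[0,0,0],"gripper":0.6},{"dp":[0,0,4],"turn":[0,0,0],"gripper":0.6},{"dp":[0,0,2],"turn":[0,0,0],"gripper":0.6},{"dp":[0,0,1],"turn":[0,0,0],"gripper":0.6},{"dp":[0,0,0],"turn":[0,0,0],"gripper":0.6}]'
python3 -m creep '[{"dp":[0,0,1],"turn":[0,0,0],"gripper":0.6},{"dp":[0,0,0],"turn":[0,0,0],"gripper":0.6}]'
```

```text
clock: 20.95
tcp_pos: [0.5013, 0.2703, 0.0378]
ee_rot: [-2.17, -2.271, 0.003]
force: [-0.4, -0.8, -2.6]
grip_width: 0.0516
grip_force: 20.0
clock: 21.45
tcp_pos: [0.5016, 0.2719, 0.028]
ee_rot: [2.168, 2.273, 0.001]
force: [0.6, -0.4, -2.7]
grip_width: 0.0518
grip_force: 20.0
clock: 21.65
tcp_pos: [0.5014, 0.2718, 0.0268]
ee_rot: [2.168, 2.274, 0.001]
force: [-0.4, 0.4, -2.2]
grip_width: 0.0516
grip_force: 20.0
```

```bash
python3 -m creep '[{"dp":[0,0,1],"turn":[0,0,0],"gripper":0.6},{"dp":[0,0,0],"turn":[0,0,0],"gripper":0.6}]'
python3 -m creep '[{"dp":[0,0,0.7],"turn":[0,0,0],"gripper":0.6},{"dp":[0,0,0],"turn":[0,0,0],"gripper":0.6}]'
```

```text
clock: 21.85
tcp_pos: [0.5013, 0.2718, 0.0256]
ee_rot: [-2.168, -2.274, -0.0]
force: [0.7, -0.2, -2.8]
grip_width: 0.0516
grip_force: 20.0
clock: 22.05
tcp_pos: [0.5013, 0.2718, 0.0252]
ee_rot: [-2.168, -2.273, -0.0]
force: [-1.9, -0.4, 2.2]
grip_width: 0.0523
grip_force: 20.0
```

```bash
python3 -m creep '[{"dp":[0,0,0],"turn":[0,0,0],"gripper":0.3},{"dp":[0,0,0],"turn":[0,0,0],"gripper":0.3},{"dp":[0,0,0],"turn":[0,0,0],"gripper":0.3},{"dp":[0,0,-8],"turn":[0,0,0],"gripper":0.3},{"dp":[0,0,-20],"turn":[0,0,0],"gripper":0.3}]'
python3 -m creep '[{"dp":[0,0,-40],"turn":[0,0,0],"gripper":0.3},{"dp":[0,0,-45],"turn":[0,0,0],"gripper":0.3},{"dp":[0,0,-45],"turn":[0,0,0],"gripper":0.3},{"dp":[-40,0,-20],"turn":[0,0,0],"gripper":0.3},{"dp":[-40,0,0],"turn":[0,0,0],"gripper":0.3}]'
python3 -m creep '[{"dp":[-40,0,0],"turn":[0,0,0],"gripper":0.3},{"dp":[0,0,0],"turn":[0,0,0],"gripper":0.3},{"dp":[0,0,0],"turn":[0,0,0],"gripper":0.3}]'
python3 - <<'E'
from h import *
a=env.get_image("scene");b=env.get_image("side")
u=lambda i,x,y,w,h:cv2.resize(i[y:y+h,x:x+w],(400,300),interpolation=cv2.INTER_CUBIC)
cv2.imwrite("pics/m9.png",np.vstack([np.hstack([u(a,312,125,160,120),u(b,120,204,240,180)]),np.hstack([u(a,0,0,512,384),u(b,0,0,512,384)])]))
E
```

```text
clock: 22.55
tcp_pos: [0.5, 0.2712, 0.0522]
ee_rot: [-2.167, -2.272, 0.005]
force: [0.1, -0.2, 0.3]
grip_width: 0.0614
grip_force: 0.0
clock: 23.05
tcp_pos: [0.5078, 0.1924, 0.2075]
ee_rot: [2.162, 2.273, 0.012]
force: [0.3, -0.3, -0.3]
grip_width: 0.0612
grip_force: 0.0
clock: 23.35
tcp_pos: [0.5071, 0.1513, 0.2034]
ee_rot: [-2.171, -2.271, -0.001]
force: [0.1, 0.3, 0.7]
grip_width: 0.0614
grip_force: 0.0
```

View pics/m9.png

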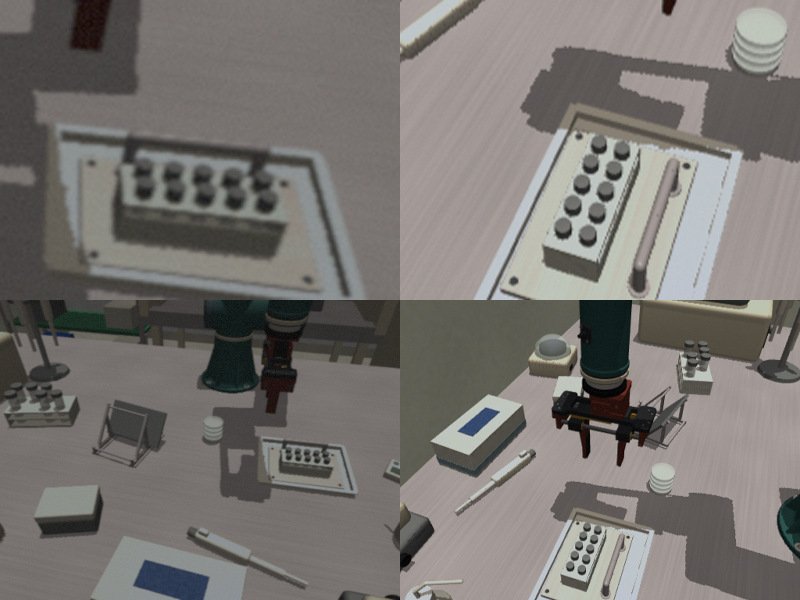

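The plate lies flat along the far wall with the rack upright, lengthwise and centred on its clear part. Everything else is undisturbed and the arm is clear.

```bash
python3 -c "
from rig import env
print(env.close_job())"
```

```text
the job is handed in; nothing more can be done
None
```

The job is handed in at about 23 s: the cold plate was pivoted down without dropping and lies flat along the tray's far wall, handle on the robot's side, with the vial rack upright, lengthwise and roughly centred on its clear part.

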